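Push the parts case square into the corner stop

TASK

Park the flat parts case with the orange lid in the aluminium corner stop on the counter: push it along the counter with your fingers, without grasping or lifting it, until its hinged long side is flush against the long rail and its end is flush against the short bar. Push gently, without ramming the stop, and leave everything else where it lies.

Things in the scene. Friction and masses are not known exactly. Their poses are not given: they have to be found in the camera images.
- parts_case: Flat shut case, charcoal with orange lid, loose, 0.4-0.65 kg. Origin: centre of underside; y along its long sides, +x to the hinged long side (away from the robot within 0.4 rad), -x to the side with the lid tab. Walls at x = +-48, y = +-75 mm, up to z = 30; the lid's edge (z 35-37 mm) stands 1 mm farther out, tab and hinge to 52 mm. Slides flat; push on walls or lid edge.
- corner_stop: Fixed L of two aluminium bars, 28 mm high. Origin: inner corner on the counter. Long rail: 220 mm along -y, inner face x = 0, far from the robot. Short bar: 110 mm along -x, inner face y = 0, at the robot's left. Case goes inside (x < 0, y < 0); seated, its origin is at x = -48, y = -75 mm, axes parallel. 24 mm feet point outward. Turned up to 0.15 rad either way.
- flux_tin: Bystander, to be left alone: round slip-lid tin, 62 mm across, 34 mm high, standing behind the corner stop. Origin: centre of its underside.
- tape_spool: Bystander, to be left alone: yellow tape spool, 53 mm across, 16 mm high, lying flat behind the corner stop (the tin and the spool may swap places). Origin: centre of its underside.
- brass_plug: Bystander, to be left alone: brass plug with a square head, 27 mm across, 25 mm high, at the front left, by the leaning pipe. Origin: centre of its underside.
- brass_elbow: Bystander, to be left alone: brass elbow fitting, 37 x 37 x 26 mm, at the front left, by the leaning pipe (the plug and the elbow may swap places). Origin: centre of its underside.
- tape_measure: Bystander, to be left alone: tape measure in a case, 38 x 90 mm, 65 mm high, standing at the back right, beyond the rail's free end, between it and the toolbox. Origin: centre of its underside.
- pipe_top (a point): Upper end of a fixed, bare 20 mm steel pipe that leans over the front left of the counter: an obstacle for hand and wrist. From here (0.37 m above the counter) it runs straight down toward the robot and slightly to the left, passing counter height 170 mm nearer the robot and 35 mm farther left. A deep pan, 165 mm high, stands to the left of it.

How it is judged:
By the outcome, as a careful person would: the job done as asked, in the order asked, and still so for the second after the job is handed in, with the robot touching nothing.
It also fails if it takes over 59 s, if anything falls off the work surface, if the arm or the gripper's body presses on something with over 40 N, if the wrist force passes 120 N, or if a joint passes its speed limit or range.

ROBOT

A 7-joint arm with a two-finger parallel gripper is mounted at the origin on a cart in front of the work surface, level with it; the furniture and walls round the work are solid. World frame = base frame: x ahead of the robot, y to its left, z up, the work surface at z = 0. Lengths are in mm, angles in rad, forces in N, time in s.
With the tool pointing down it reaches from about 425 to 825 mm from the base axis. Payload 3.6 kg.
Tool frame: the origin (TCP) lies midway between the tips of the shut fingers; the grasp point (between the pads) lies 19 mm behind it (arm.grasp_offset is the z of the grasp point in the tool frame, in mm); z points along the fingers, y is the line along which they close (so a half turn about z gives the same grasp; the last joint's range is limited). The gripper opens to 85 mm and grips with 20 to 120 N. Pads are 22 mm wide; open, the fingers measure 114 mm over their backs; the gripper's body (76 mm by 85 mm) begins 54 mm behind the grasp point. The pads swing forward as they close: fully open they stand 13 mm farther back than shut.
Start: joints at [-1.262, 0.615, -0.013, 1.423, 0.008, 1.103, -0.04], TCP at [214.155, 613.676, 199.097] pointing down, gripper open.
Joint ranges: [-3.12, 3.12], [-0.3, 2.06], [-1.34, 1.32], [0.26, 2.42], [-1.36, 4.5], [0.01, 1.98], [-2.84, 2.84]. Speed limits (rad/s): [2.79, 2.79, 3.14, 3.14, 3.14, 3.14, 3.14].

INTERFACE

Orientations are given as a unit quaternion [x, y, z, w].
In Python, from station import arm gives the robot as it stands.
- The arm moves only by the tool play_rows, never from a script. Its argument "targets" is a list of rows, each a list of 7 numbers: the shift along the tool's x, y, z in units of 30 mm (1.0 is 30 mm), then the turn, a rotation vector about the tool's x, y, z in units of 6 degrees (1.0 is 6 degrees), then the opening, from 0 (shut) to 1 (fully open). A call has exactly 5 rows; each row shifts and turns the commanded pose from where the row before left it, along the tool's axes as they then stand; what a row does not reach is not made up. A row lasts 1/12 s, in which the tool goes at most 41.7 mm and 7.16 degrees, less where a joint would pass 70% of its speed; a pose out of reach is approached as far as the arm can. A call is refused whole if a number of a shift passes 1 or a number of a turn 1, either way. A call with a gripper value outside its range is refused whole. The fingers move at their own pace and stop on an object; "force" is the grip in N (left out, the last holds). Time passes only in rows, so rows that do not move let the fingers close, or fill a call up. It gives the time, the measured TCP pose, the force, the opening and the grip force at its end, in the units of the state.
- arm.get_state(): the state, without advancing time (a new reading comes with each control period).
- arm.grab_frame(name): name is "scene" or "top" or "wrist"; returns a dict with "pixels" (480x640x3 uint8, red, green, blue), "intrinsics" (3x3 intrinsics, pixels), "extrinsics" (4x4, takes a point from camera to world coordinates); the wrist camera has in their place "hand_eye" (4x4, takes a point from camera to tool coordinates, whose origin is the TCP and whose axes are the flange's). Camera axes: x right, y up, looking along -z (the intrinsics and any distortion apply to the point x, -y, -z); pixel columns grow to the right and rows downward; lengths in mm; the calibration is good to about 2 mm. The wrist camera is an equidistant fisheye: a pixel r from the principal point sees the ray r / f radians off the axis. A picture is of the moment at which its call begins: read the wrist's pose just before it. There is no depth.
- arm.sign_off(): hands the job in; it is judged then, once.
Trained networks look in a picture, given as the dict that the camera call returned (one of the last four; its "shot" number tells which), for a name from the list of things; names that differ only in an ending like _2 or _b are one class to them, and where a whole thing is asked for, a point or a joint stands for the part that bears it (a point fixed in the world has none). Each returns a list of dicts, best first, with "p" (0 to 1); they miss things now and then, are a little off and sometimes report something else, mostly with a low value. They report only what shows in the picture. A call takes as long as a camera call.
- arm.look_for(name, picture): "rect" ([left, top, width, height] as shares, 0 to 1, of the picture: columns of its width, rows of its height, round what is visible of it).
The state is a dict: "t": time; "joints": joint angles; "qvel": joint speeds; "tau": joint torques, N m; "tcp_pos": TCP position; "eef_rot": TCP orientation; "contact_force": force on the tool from outside, world axes, zero at the start; "moment": the same for the moment, N m; "grip_width": finger opening in mm; "finger_force": force on a finger pad.
Only numpy, scipy, OpenCV 4.12 (cv2) and the standard library are available. Lean on these libraries where they do the work, as an engineer would, in place of code of your own. Each camera call takes 0.05 s, during which the arm holds its last target. There are 200 camera calls.

## Working session

There is one attempt and no reset: what is moved stays moved. The work goes in short steps, Python scripts to look and compute and a tool call to move; the robot and the scene stay as the last step left them, time stands still between calls to the robot, and variables do not carry over. Pictures are saved under pics/ and viewed, at most 10 in all, crops included, and the job is handed in when it is done.

Besides the shell and the picture viewer there is one more tool, called as name(argument=value, ...) on one line, values as JSON. play_rows: Moves the arm, as the interface text tells. Its arguments: {"type":"object","properties":{"targets":{"type":"array"},"force":{"type":"number"}},"required":["targets"]}

```bash
mkdir -p pics; cat > h.py <<'E'
import numpy as np, cv2
from station import arm
def save(f,n): cv2.imwrite('pics/'+n,f['pixels'][:,:,::-1])
def ray(f,u,v):
    K=np.array(f['intrinsics']);E=np.array(f['extrinsics'])
    d=np.linalg.inv(K)@[u,v,1]; d=np.array([d[0],-d[1],-d[2]])
    return E[:3,3],E[:3,:3]@d
def at(f,u,v,z):
    o,d=ray(f,u,v); return o+d*(z-o[2])/d[2]
def proj(f,p):
    K=np.array(f['intrinsics']);E=np.array(f['extrinsics'])
    c=np.linalg.inv(E)@np.append(p,1); q=K@[c[0],-c[1],-c[2]]; return q[:2]/q[2]
E
python3 - <<'E'
from h import *
s=arm.get_state(); print(s['t'],s['tcp_pos'],s['eef_rot'],s['grip_width'])
for n in ('top','scene'):
    f=arm.grab_frame(n); save(f,n+'0.png'); print(n,f.keys(),np.round(f['extrinsics'],3).tolist(),np.round(f['intrinsics'],1).tolist())
    for o in ('parts_case','corner_stop','pipe_top','tape_measure'):
        r=arm.look_for(o,f)
        if r: print(o,np.round(np.array(r[0]['rect'])*[640,480,640,480]),r[0]['p'])
    np.save(n+'.npy',f,allow_pickle=True)
E
```

```text
0.0 [213.87844934 612.89322395 197.9460135 ] [ 1.67060805e-01  9.85945746e-01 -1.27727897e-03 -2.03941854e-04] 85.25318928427515
top dict_keys(['pixels', 'intrinsics', 'extrinsics', 'shot']) [[-0.016, 0.982, -0.186, 368.913], [-1.0, -0.02, -0.02, -64.374], [-0.023, 0.186, 0.982, 1394.093], [0.0, 0.0, 0.0, 1.0]] [[608.7, 0.0, 316.1], [0.0, 608.7, 244.0], [0.0, 0.0, 1.0]]
parts_case [316. 271.  80.  68.] 0.88
corner_stop [244. 227. 115.  55.] 0.63Traceback (most recent call last):
  File "<stdin>", line 6, in <module>
ValueError: it knows: brass_elbow, brass_plug, corner_stop, flux_tin, parts_case, tape_measure, tape_spool
```

```bash
python3 - <<'E'
from h import *
f=arm.grab_frame('scene'); save(f,'scene0.png'); np.save('scene.npy',f,allow_pickle=True)
f=arm.grab_frame('top'); np.save('top.npy',f,allow_pickle=True)
c=f['pixels'][200:380,200:440,::-1]
cv2.imwrite('pics/topc.png',cv2.resize(c,(800,600),interpolation=cv2.INTER_CUBIC))
E
```

```text
(no output)
```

View pics/topc.png

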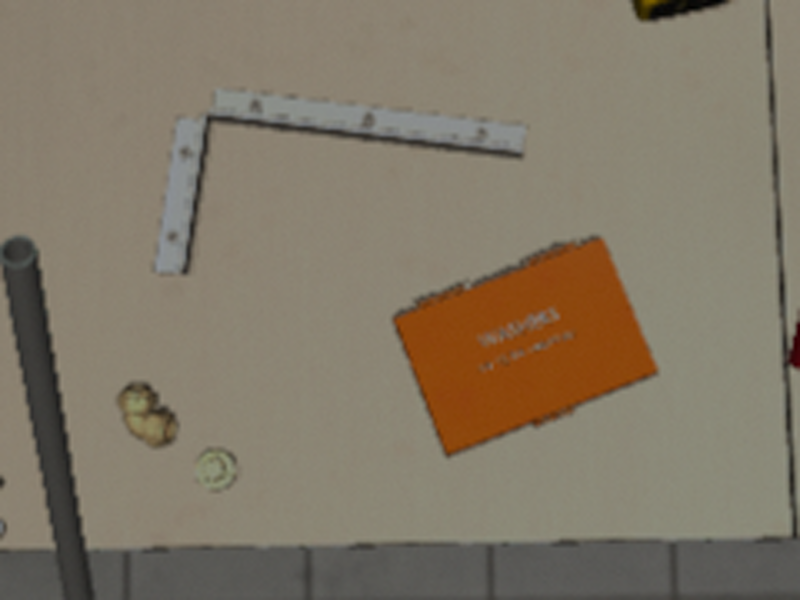

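View pics/scene0.png

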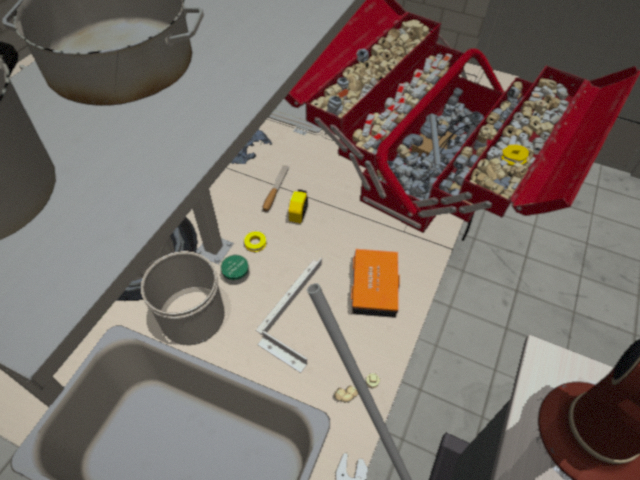

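The top crop shows the L: inner corner about (208,117), rail end (523,150), bar end (187,272). The case's lid corners are at about (395,316), (603,238), (657,373) and (447,455). The pipe top is at (18,250).

```bash
cat >> h.py <<'E'
from scipy.optimize import minimize
def case_pose(f):
    p=f['pixels'].astype(int); m=((p[:,:,0]-p[:,:,2]>80)&(p[:,:,0]>130)&(p[:,:,1]<p[:,:,0]*.65)).astype(np.uint8)
    n,l,st,_=cv2.connectedComponentsWithStats(m); 
    k=max(range(1,n),key=lambda i:st[i,4]); m=(l==k).astype(np.uint8)
    c=max(cv2.findContours(m,cv2.RETR_EXTERNAL,cv2.CHAIN_APPROX_NONE)[0],key=len)[:,0]
    P=np.array([at(f,u,v,37)[:2] for u,v in c],np.float32)
    (x,y),(w,h),a=cv2.minAreaRect(P)
    b=cv2.boxPoints(((x,y),(w,h),a)); e=[b[1]-b[0],b[2]-b[1]]; L=max(e,key=np.linalg.norm)
    if L[1]<0: L=-L
    yaw=np.arctan2(-L[0],L[1]); return np.array([x,y]),yaw,(w,h),st[k]
def rect(x,y,a,pts):
    R=np.array([[np.cos(a),-np.sin(a)],[np.sin(a),np.cos(a)]]); return np.array(pts)@R.T+[x,y]
E
python3 - <<'E'
from h import *
f=np.load('top.npy',allow_pickle=True).item(); g=np.load('scene.npy',allow_pickle=True).item()
print('case',case_pose(f),case_pose(g))
C=lambda u,v,z: np.round(at(f,200+u*.3-.35,200+v*.3-.35,z),1)
for n,u,v,z in [('lid',395,316,37),('lid',603,238,37),('lid',657,373,37),('lid',447,455,37),('corner',208,117,28),('railend',524,150,28),('railend0',523,156,0),('barend',187,272,28),('elbow',150,415,15),('plug',215,468,25),('pipe',18,250,370),('edge',400,547,0)]: print(n,C(u,v,z))
for n,u,v,z in [('corner',262,333,28),('railend',320,262,28),('barend',304,369,28),('pipe',315,288,370)]: print('scene',n,np.round(at(g,u,v,z),1))
E
```

```text
case (array([ 490.93441772, -126.38633728]), np.float32(0.35476986), (94.22257995605469, 148.23370361328125), array([ 319,  272,   78,   63, 2682], dtype=int32)) (array([ 491.58532715, -123.90104675]), np.float32(0.3550362), (101.17115020751953, 150.847412109375), array([ 351,  250,   48,   60, 2448], dtype=int32))
lid [511.5 -39.5  37. ]
lid [ 561.5 -180.5   37. ]
lid [ 470.3 -213.1   37. ]
lid [418.8 -72.4  37. ]
corner [652.2  87.1  28. ]
railend [ 624.6 -129.6   28. ]
railend0 [ 625.6 -130.1    0. ]
barend [545.1 101.4  28. ]
elbow [449.8 127.9  15. ]
plug [413.3  82.7  25. ]
pipe [513.9 146.5 370. ]
edge [359.3 -39.6   0. ]
scene corner [653.   96.4  28. ]
scene railend [ 621.4 -115.6   28. ]
scene barend [540.6 128.7  28. ]
scene pipe [511.  142.9 370. ]
```

```bash
python3 - <<'E'
from h import *
f=np.load('top.npy',allow_pickle=True).item(); g=np.load('scene.npy',allow_pickle=True).item()
print(np.round(g['extrinsics'],2).tolist(), np.round(g['intrinsics'],0).tolist())
for p in [(0,0,0),(214,613,198),(214,613,400),(400,500,450),(500,200,450),(650,60,450)]: print(p,proj(f,p),proj(g,p))
print(at(g,215,250,0),at(g,340,20,0), at(g,400,60,0))
# shelf edge heights guesses
for z in (300,500,700): print(z,at(g,350,0,z),at(g,100,290,z),at(g,0,390,z))
s=arm.get_state(); print(s['t'],s['eef_rot'],s['contact_force'])
E
```

```text
[[-0.9, 0.35, -0.25, 354.31], [-0.43, -0.72, 0.55, 473.01], [0.01, 0.6, 0.8, 960.43], [0.0, 0.0, 0.0, 1.0]] [[499.0, 0.0, 320.0], [0.0, 499.0, 241.0], [0.0, 0.0, 1.0]]
(0, 0, 0) [304.06675274 535.22476489] [592.86371151 434.43283725]
(214, 613, 198) [-23.33455994 447.86633979] [379.2129753  854.94384765]
(214, 613, 400) [-96.3998965  466.16844135] [410.97269669 968.4577036 ]
(400, 500, 450) [-33.61097664 344.85987655] [247.79107063 626.65373182]
(500, 200, 450) [160.70052398 277.16075203] [302.71435997 292.83556483]
(650, 60, 450) [249.89153602 183.22368781] [252.09473168 176.93598716]
[868.9243405  -56.33384984   0.        ] [ 1021.15962511 -1132.1218929      0.        ] [ 7.39212409e+02 -9.90608133e+02  1.13686838e-13]
300 [ 829.51954113 -732.99118239  300.        ] [825.72793594 250.1735964  300.        ] [841.67928604 432.00617265 300.        ]
500 [ 685.61029074 -367.77227012  500.        ] [682.9669122 317.6568683 500.       ] [694.08765247 444.42437336 500.        ]
700 [541.70104034  -2.55335784 700.        ] [540.20588845 385.14014019 700.        ] [546.49601891 456.84257407 700.        ]
0.25 [ 1.67078953e-01  9.85943316e-01 -6.23989474e-04 -1.07420895e-04] [ 0.5763128   0.7250129  -0.47320791]
```

View pics/top0.png

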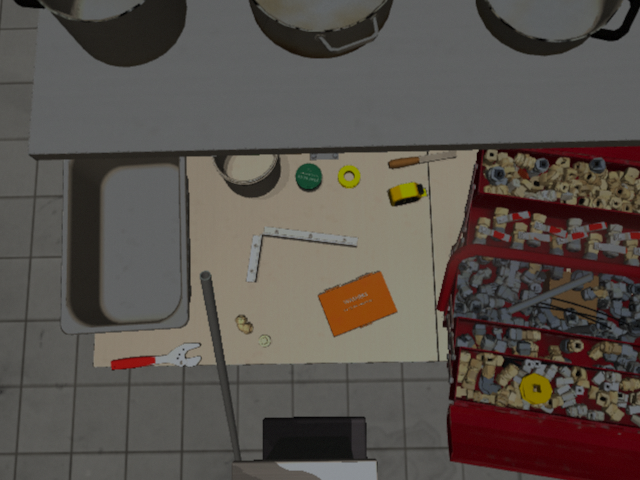

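The full top view shows the shelf front edge at row 155, and the sink/pan at the left (columns 65–190). The pipe runs from (205,275) to (240,460), and the case is clear of everything. I'll lift, turn, then pass over the pipe.

play_rows(targets=[[0, 0, -1, 0, 0, -0.9, 1], [0, 0, -1, 0, 0, -0.9, 1], [0, 0, -1, 0, 0, -0.9, 1], [0, 0, -1, 0, 0, -0.9, 1], [0, 0, -1, 0, 0, -1, 1]])

```text
t: 0.67
tcp_pos: [214.1, 613.3, 350.5]
eef_rot: [-0.075, 0.997, -0.0, -0.0]
contact_force: [0.3, 0.5, -0.3]
grip_width: 85.4
finger_force: 0.0
```

play_rows(targets=[[0, 0, -1, 0, 0, -1, 1], [0, 0, 0, 0, 0, -1, 1], [-0.1, -1, 0, 0, 0, 0, 1], [-0.1, -1, 0, 0, 0, 0, 1], [-0.1, -1, 0, 0, 0, 0, 1]])

```text
t: 1.08
tcp_pos: [254.1, 531.5, 378.6]
eef_rot: [-0.177, 0.984, -0.0, -0.0]
contact_force: [0.2, -0.3, 0.3]
grip_width: 85.5
finger_force: 0.0
```

play_rows(targets=[[-0.1, -1, 0, 0, 0, 0, 1], [-0.1, -1, 0, 0, 0, 0, 1], [-0.1, -1, 0, 0, 0, 0, 1], [-0.1, -1, 0, 0, 0, 0, 1], [-0.1, -1, 0, 0, 0, 0, 1]])

```text
t: 1.5
tcp_pos: [320.6, 395.5, 379.1]
eef_rot: [-0.177, 0.984, -0.0, -0.0]
contact_force: [0.6, 1.0, 1.0]
grip_width: 86.0
finger_force: 0.0
```

play_rows(targets=[[-0.1, -1, 0, 0, 0, 0, 1], [-0.1, -1, 0, 0, 0, 0, 1], [-0.1, -1, 0, 0, 0, 0, 1], [-0.1, -1, 0, 0, 0, 0, 1], [-0.1, -1, 0, 0, 0, 0, 1]])

```text
t: 1.92
tcp_pos: [386.7, 260.1, 379.2]
eef_rot: [-0.177, 0.984, 0.0, 0.0]
contact_force: [0.4, -0.3, -0.3]
grip_width: 85.6
finger_force: 0.0
```

play_rows(targets=[[-0.1, -1, 0, 0, 0, 0, 1], [-0.1, -1, 0, 0, 0, 0, 1], [-0.1, -1, 0, 0, 0, 0, 1], [0.4, -0.9, 0, 0, 0, 0, 1], [0.4, -0.9, 0, 0, 0, 0, 1]])

```text
t: 2.33
tcp_pos: [422.7, 119.8, 378.8]
eef_rot: [-0.176, 0.984, -0.0, -0.0]
contact_force: [-0.2, -0.0, 0.1]
grip_width: 85.5
finger_force: 0.0
```

play_rows(targets=[[0.4, -0.9, 0, 0, 0, 0, 1], [0.4, -0.9, 0, 0, 0, 0, 1], [0.4, -0.9, 0, 0, 0, 0, 1], [0.4, -0.9, 0, 0, 0, 0, 1], [0.4, -0.9, 0, 0, 0, 0, 1]])

```text
t: 2.75
tcp_pos: [412.7, -27.5, 379.2]
eef_rot: [-0.177, 0.984, 0.0, 0.0]
contact_force: [0.2, -0.5, 0.3]
grip_width: 85.1
finger_force: 0.0
```

play_rows(targets=[[0.33, -0.95, 0.5, 0, 0, 0, 1], [0.33, -0.95, 0.5, 0, 0, 0, 1], [0.33, -0.95, 0.5, 0, 0, 0, 1], [0.33, -0.95, 0.5, 0, 0, 0, 1], [0, 0, 1, 0, 0, 0, 1]])

```text
t: 3.17
tcp_pos: [416.6, -154.6, 290.9]
eef_rot: [-0.172, 0.985, -0.004, 0.003]
contact_force: [1.3, -0.5, 0.4]
grip_width: 85.4
finger_force: 0.0
```

play_rows(targets=[[0, 0, 1, 0, 0, 0, 1], [0, 0, 1, 0, 0, 0, 1], [0, 0, 1, 0, 0, 0, 1], [0, 0, 1, 0, 0, 0, 1], [0, 0, 1, 0, 0, 0, 1]])

```text
t: 3.58
tcp_pos: [415.8, -146.7, 138.1]
eef_rot: [-0.177, 0.984, -0.0, 0.0]
contact_force: [0.5, -0.4, 0.5]
grip_width: 85.5
finger_force: 0.0
```

play_rows(targets=[[0, 0, 1, 0, 0, 0, 1], [0, 0, 1, 0, 0, 0, 1], [0, 0, 0.5, 0, 0, 0, 1], [0, 0, 0, 0, 0, 0, 1], [0, 0, 0, 0, 0, 0, 1]])

```text
t: 4.0
tcp_pos: [415.5, -146.7, 63.9]
eef_rot: [-0.177, 0.984, 0.0, -0.001]
contact_force: [0.2, 0.7, 0.8]
grip_width: 85.3
finger_force: 0.0
```

```bash
python3 - <<'E'
from h import *
s=arm.get_state(); print(s['t'],s['tcp_pos'],s['eef_rot'],s['joints'],s['contact_force'])
f=arm.grab_frame('top'); print(case_pose(f))
c=f['pixels'][200:380,250:490,::-1]
cv2.imwrite('pics/t2.png',cv2.resize(c,(800,600),interpolation=cv2.INTER_CUBIC))
E
```

```text
4.0 [ 415.5365373  -146.69765138   63.86170003] [-1.76710890e-01  9.84262553e-01  2.78955998e-04 -6.40563754e-04] [ 0.15201592  0.52441729  0.19646193  2.15852382 -0.21392082  0.47777973
  2.43942055] [0.18194486 0.69667781 0.81324522]
(array([ 525.16723633, -182.97900391]), np.float32(-0.76798946), (94.32264709472656, 44.024085998535156), array([360, 272,  35,  35, 378], dtype=int32))
```

View pics/t2.png

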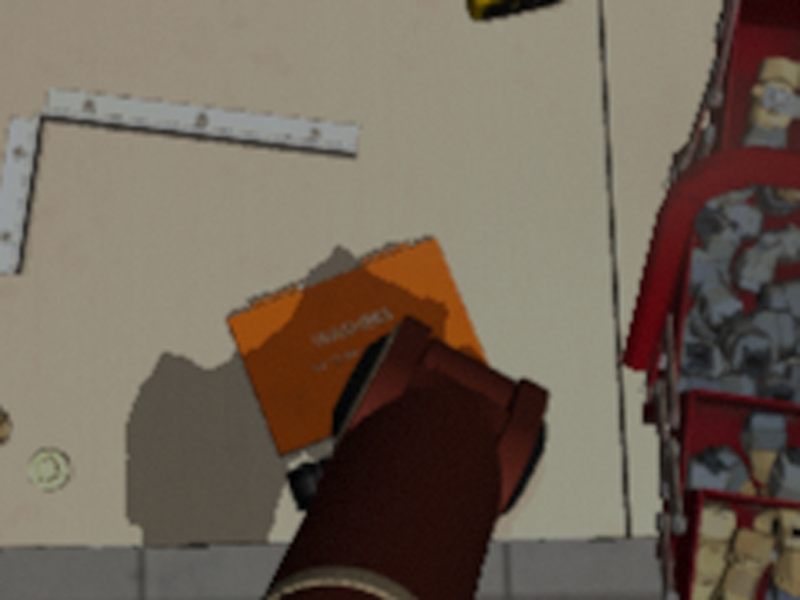

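The case is unmoved, with its lid corners at about (230,315), (435,238) and (280,455). The tool is behind the tab side. I'll lower, close the gap, then push while turning.

play_rows(targets=[[0, -0.2, 0.9, 0, 0, 0, 1], [0, 0, 0.95, 0, 0, 0, 1], [0, 0, 0, 0, 0, 0, 1], [-0.2, 0, 0, 0, 0, 0, 1], [-0.2, 0, 0, 0, 0, 0, 1]])

```text
t: 4.47
tcp_pos: [430.5, -148.4, 10.3]
eef_rot: [-0.176, 0.984, -0.001, 0.001]
contact_force: [0.1, 0.4, -0.3]
grip_width: 85.5
finger_force: 0.0
```

play_rows(targets=[[-0.15, 0, 0, 0, 0, 0, 1], [-0.15, 0, 0, 0, 0, 0, 1], [-0.17, 0.07, 0, 0, 0, 0.33, 1], [-0.17, 0.07, 0, 0, 0, 0.33, 1], [-0.17, 0.07, 0, 0, 0, 0.33, 1]])

```text
t: 4.88
tcp_pos: [451.3, -133.8, 9.8]
eef_rot: [-0.125, 0.992, -0.0, 0.001]
contact_force: [-0.4, -0.1, -0.4]
grip_width: 85.2
finger_force: 0.0
```

play_rows(targets=[[-0.17, 0.07, 0, 0, 0, 0.33, 1], [-0.17, 0.07, 0, 0, 0, 0.33, 1], [-0.17, 0.07, 0, 0, 0, 0.33, 1], [-0.17, 0.07, 0, 0, 0, 0.33, 1], [-0.17, 0.07, 0, 0, 0, 0.33, 1]])

```text
t: 5.3
tcp_pos: [474.5, -118.6, 9.7]
eef_rot: [-0.039, 0.999, -0.0, 0.001]
contact_force: [-1.1, 1.1, -0.6]
grip_width: 85.5
finger_force: 0.0
```

```bash
python3 - <<'E'
from h import *
f=arm.grab_frame('top'); g=arm.grab_frame('scene'); print(case_pose(g))
a=cv2.resize(f['pixels'][200:350,250:410,::-1],(400,375),interpolation=cv2.INTER_CUBIC)
b=cv2.resize(g['pixels'][220:370,280:440,::-1],(400,375),interpolation=cv2.INTER_CUBIC)
cv2.imwrite('pics/t3.png',np.hstack([a,b]))
E
```

```text
(array([ 894.65386963, -933.03161621]), np.float32(-0.027841624), (664.13330078125, 154.16383361816406), array([ 290,    0,  112,  103, 3439], dtype=int32))
```

View pics/t3.png

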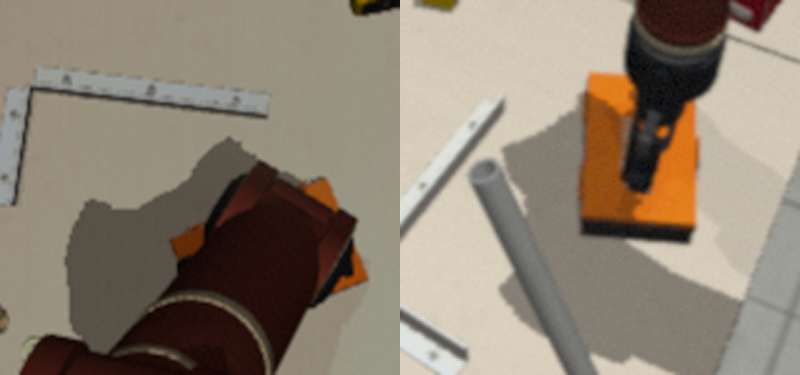

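The arm hides part of the top view. In the scene view the fingers appear over the lid, at about (640,180) in the right panel. I'll check this numerically before going on.

```bash
python3 - <<'E'
from h import *
g=arm.grab_frame('scene'); f=arm.grab_frame('top')
s=arm.get_state(); print(s['tcp_pos'],s['joints'])
C=lambda u,v,z: np.round(at(g,280+(u-400)*.4,220+v*.4,z),1)
print('lid corners',[C(*p,37) for p in [(583,220),(693,228),(697,78),(590,73)]])
T=np.array(s['tcp_pos'])
for d in [(0,0,0),(0,50,10),(0,-50,10),(0,0,100),(0,50,60)]:
    q=proj(g,T+d); print(d,(q-[280,220])/.4+[400,0])
print(case_pose({**g,'pixels':g['pixels']*(np.indices((480,640))[0]>245)[:,:,None]}))
E
```

```text
[ 473.63176749 -119.04586513    9.25423452] [ 0.03936063  0.67813435  0.24359086  2.07242074 -0.37089266  0.4306552
  2.22145109]
lid corners [array([505.4, -33.7,  37. ]), array([419. , -66.7,  37. ]), array([ 469.1, -215.5,   37. ]), array([ 559.7, -178.1,   37. ])]
(0, 0, 0) [651.13531068 173.28106795]
(0, 50, 10) [631.49934371 211.81761065]
(0, -50, 10) [672.1824263  125.01721815]
(0, 0, 100) [664.09081844 109.72710905]
(0, 50, 60) [637.1961442 181.6537202]
(array([ 489.56622314, -124.17341614]), np.float32(0.3541862), (97.21419525146484, 151.33807373046875), array([ 353,  250,   46,   60, 1602], dtype=int32))
```

```bash
python3 - <<'E'
from h import *
g=arm.grab_frame('scene'); w=arm.grab_frame('wrist')
b=cv2.resize(g['pixels'][235:325,340:410,::-1],(420,540),interpolation=cv2.INTER_CUBIC)
c=cv2.resize(w['pixels'][:,:,::-1],(380,285)); c=cv2.copyMakeBorder(c,0,255,0,0,cv2.BORDER_CONSTANT)
cv2.imwrite('pics/t4.png',np.hstack([b,c]))
s=arm.get_state();T=np.array(s['tcp_pos']);print(s['moment'],s['contact_force'])
for d in [(-4,43,0),(-4,57,0),(-4,50,13),(-4,50,28),(-4,50,45),(4,-50,28)]: print(d,(proj(g,T+d)-[340,235])*6)
E
```

```text
[-0.01522669  0.00456971  0.00666489] [-0.10095028 -0.01438074 -0.90706354]
(-4, 43, 0) [212.27304782 421.40251509]
(-4, 57, 0) [198.06961133 451.98153787]
(-4, 50, 13) [208.72246596 418.63427776]
(-4, 50, 28) [212.87627025 397.4249109 ]
(-4, 50, 45) [217.6983155  372.80349889]
(4, -50, 28) [290.87369425 179.63393167]
```

View pics/t4.png

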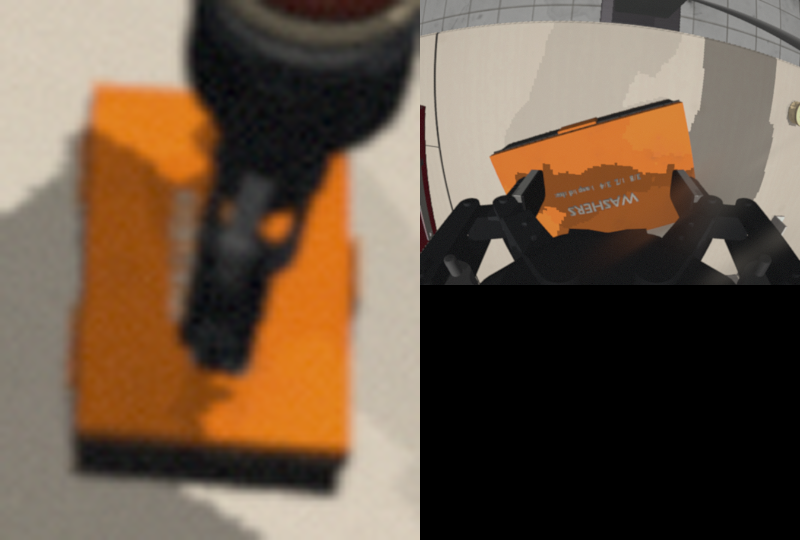

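The scene crop shows the open fingertip at (218,372), which is about 45 mm above the TCP. So the open fingers swept over the lid, and the case has not moved. I'll back off and measure tip height against opening.

play_rows(targets=[[0.5, -0.25, -0.7, 0, 0, 0, 1], [0.5, -0.25, 0, 0, 0, 0, 1], [0.5, -0.25, 0, 0, 0, 0, 1], [0.5, -0.25, 0, 0, 0, -0.65, 1], [0, 0, 0, 0, 0, -1, 1]])

```text
t: 6.02
tcp_pos: [411.5, -156.0, 29.9]
eef_rot: [-0.125, 0.992, -0.0, -0.002]
contact_force: [-0.3, 0.4, -0.5]
grip_width: 85.7
finger_force: 0.0
```

play_rows(targets=[[0, 0, 0, 0, 0, -1, 0.5], [0, 0, 0, 0, 0, 0, 0.5], [0, 0, 0, 0, 0, 0, 0.5], [0, 0, 0, 0, 0, 0, 0.5], [0, 0, 0, 0, 0, 0, 0.5]])

```text
t: 6.43
tcp_pos: [415.8, -153.9, 29.6]
eef_rot: [-0.177, 0.984, -0.0, -0.0]
contact_force: [0.5, -0.4, 0.3]
grip_width: 42.5
finger_force: 0.0
```

```bash
python3 - <<'E'
from h import *
g=arm.grab_frame('scene'); 
s=arm.get_state();T=np.array(s['tcp_pos']);print(T,s['eef_rot'],s['grip_width'])
u,v=np.round(proj(g,T)).astype(int); print(u,v)
b=cv2.resize(g['pixels'][v-60:v+40,u-50:u+50,::-1],(600,600),interpolation=cv2.INTER_CUBIC)
cv2.imwrite('pics/t5.png',b)
for e in (-30,30):
  for z in (0,15,30,45): print(e,z,(proj(g,T+[-.346*e,.938*e,z])-[u-50,v-60])*6)
E
```

```text
[ 415.81101256 -153.83993531   29.59074009] [-1.76914474e-01  9.84226223e-01 -7.45001198e-05 -7.83512016e-05] 42.72377138611205
412 282
-30 0 [295.79464271 292.51826702]
-30 15 [302.14262833 269.97061798]
-30 30 [308.62907094 246.93117835]
-30 45 [315.25855035 223.38368096]
30 0 [299.46659635 429.99876718]
30 15 [306.06964121 408.22376664]
30 30 [312.82161862 385.9576281 ]
30 45 [319.72762484 363.18354551]
```

View pics/t5.png

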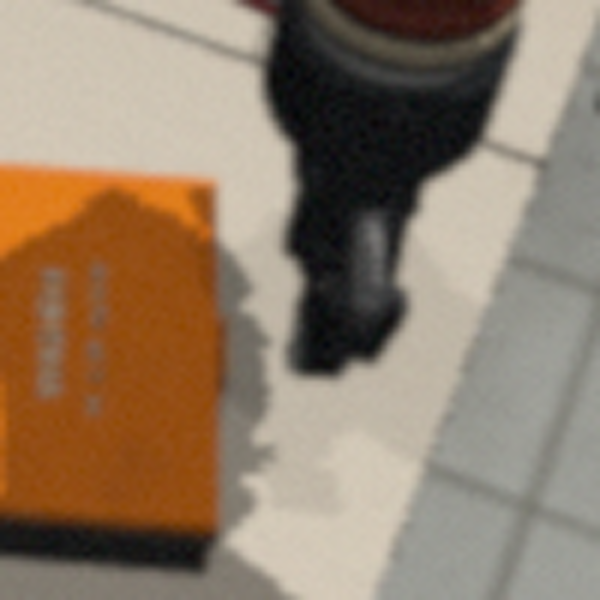

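The near fingertip is at (315,372), still about 30 mm above the TCP even at half opening. I'll cross-check with the wrist camera's hand-eye, using the earlier open-finger tips at wrist pixels (202,278) and (429,278).

```bash
python3 - <<'E'
from h import *
w=arm.grab_frame('wrist'); save(w,'w1.png'); H=np.array(w['hand_eye']);K=np.array(w['intrinsics']); print(np.round(H,3).tolist(),np.round(K,1).tolist())
def pw(p):
    c=np.linalg.inv(H)@np.append(p,1); x,y,z=c[0],-c[1],-c[2]; r=np.hypot(x,y); th=np.arctan2(r,z)
    return np.round([K[0,2]+K[0,0]*th*x/r,K[1,2]+K[1,1]*th*y/r],1)
for z in (0,-13,-30,-45,-55):
    print(z,[pw((a,b,z)) for a in (-11,11) for b in (-42.7,42.7)],'half',[pw((a,b,z)) for a in (-11,11) for b in (-21.3,21.3)])
E
```

```text
[[0.001, 0.964, 0.266, 66.966], [1.0, -0.001, -0.0, -0.992], [0.0, 0.266, -0.964, -176.668], [0.0, 0.0, 0.0, 1.0]] [[371.6, 0.0, 315.6], [0.0, 371.6, 230.8], [0.0, 0.0, 1.0]]
0 [array([236.2, 284.4]), array([398.5, 284.4]), array([233.3, 244.6]), array([401.7, 244.6])] half [array([276.5, 285.1]), array([358.4, 285.1]), array([275. , 244.8]), array([360.1, 244.8])]
-13 [array([231.1, 294.9]), array([403.9, 294.9]), array([227.6, 252.8]), array([407.6, 252.9])] half [array([273.9, 295.8]), array([361.3, 295.8]), array([272.1, 253.2]), array([363.2, 253.2])]
-30 [array([223.4, 310.7]), array([411.9, 310.7]), array([218.9, 265.5]), array([416.6, 265.5])] half [array([270., 312.]), array([365.5, 312. ]), array([267.7, 266.1]), array([368.1, 266.1])]
-45 [array([215.5, 327.1]), array([420.1, 327. ]), array([209.8, 278.8]), array([426. , 278.8])] half [array([265.9, 328.9]), array([369.9, 328.9]), array([263. , 279.8]), array([373.2, 279.8])]
-55 [array([209.5, 339.6]), array([426.3, 339.4]), array([202.9, 289.2]), array([433.3, 289.1])] half [array([262.8, 341.9]), array([373.3, 341.8]), array([259.4, 290.6]), array([377.1, 290.5])]
```

View pics/w1.png

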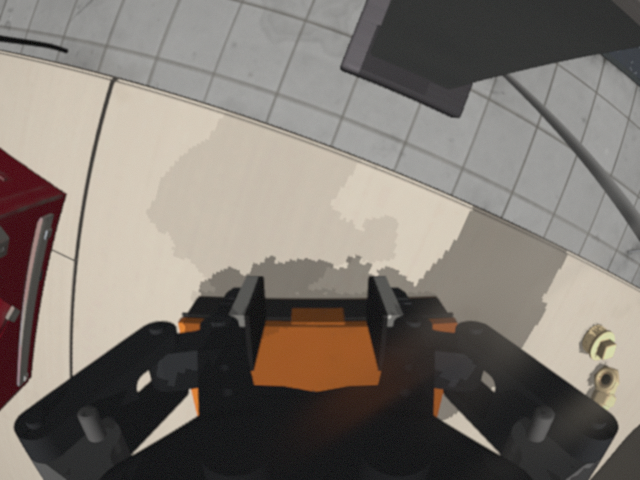

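The wrist view shows the half-open pad tips at about (263,278) and (369,278), so the real tips sit roughly 40 mm behind the reported TCP. I'll lower carefully on the force reading.

play_rows(targets=[[0, 0, 0.5, 0, 0, 0, 0.5], [0, 0, 0.5, 0, 0, 0, 0.5], [0, 0, 0.3, 0, 0, 0, 0.5], [0, 0, 0, 0, 0, 0, 0.5], [0, 0, 0, 0, 0, 0, 0.5]])

```text
t: 6.95
tcp_pos: [415.4, -153.8, -9.7]
eef_rot: [-0.177, 0.984, 0.0, -0.001]
contact_force: [0.1, 0.8, 0.3]
grip_width: 42.4
finger_force: 0.0
```

play_rows(targets=[[0, 0, 0.1, 0, 0, 0, 0.5], [0, 0, 0.1, 0, 0, 0, 0.5], [0, 0, 0.1, 0, 0, 0, 0.5], [0, 0, 0, 0, 0, 0, 0.5], [0, 0, 0, 0, 0, 0, 0.5]])

```text
t: 7.37
tcp_pos: [415.7, -153.9, -18.4]
eef_rot: [-0.177, 0.984, 0.0, -0.0]
contact_force: [-0.4, -0.2, -0.2]
grip_width: 42.5
finger_force: 0.0
```

```bash
python3 - <<'E'
from h import *
g=arm.grab_frame('scene'); s=arm.get_state();T=np.array(s['tcp_pos']);print(T,s['contact_force'])
# dark gripper pixels lowest in the image near tool
p=g['pixels'].astype(int).max(2); u,v=np.round(proj(g,T)).astype(int)
m=p[v-60:v+40,u-25:u+25]<50; r=np.where(m.sum(1)>=4)[0]; print(u,v,'lowest dark row',r.max()+v-60, [ (i+v-60,int(np.mean(np.where(m[i])[0]))+u-25,int(m[i].sum())) for i in r[-4:]])
for z in (0,10,20,30,40,50): print(z,np.round(proj(g,T+[-.346*35,.938*35,z]),1))
E
```

```text
[ 415.76147148 -153.96366179  -18.30196753] [-0.0097497  -0.47285    -0.12897436]
408 293 lowest dark row 315 [(np.int64(312), np.int64(389), 14), (np.int64(313), np.int64(389), 13), (np.int64(314), np.int64(389), 13), (np.int64(315), np.int64(389), 13)]
0 [408.6 306.6]
10 [409.3 304.4]
20 [410.  302.1]
30 [410.7 299.8]
40 [411.4 297.5]
50 [412.2 295.1]
```

play_rows(targets=[[0, 0, 0.1, 0, 0, 0, 0.5], [0, 0, 0.1, 0, 0, 0, 0.5], [0, 0, 0.1, 0, 0, 0, 0.5], [0, 0, 0, 0, 0, 0, 0.5], [0, 0, 0, 0, 0, 0, 0.5]])

```text
t: 7.83
tcp_pos: [415.5, -153.9, -27.7]
eef_rot: [-0.177, 0.984, 0.0, -0.0]
contact_force: [0.0, -0.4, 0.5]
grip_width: 42.7
finger_force: 0.0
```

play_rows(targets=[[0, 0, 0.1, 0, 0, 0, 0.5], [0, 0, 0, 0, 0, 0, 0.5], [0, 0, 0, 0, 0, 0, 0.5], [0, 0, 0, 0, 0, 0, 0.5], [0, 0, 0, 0, 0, 0, 0.5]])

```text
t: 8.25
tcp_pos: [415.7, -154.0, -30.3]
eef_rot: [-0.177, 0.984, -0.0, 0.0]
contact_force: [0.3, -0.2, -0.2]
grip_width: 42.4
finger_force: 0.0
```

play_rows(targets=[[-0.2, 0, 0, 0, 0, 0, 0.5], [-0.2, 0, 0, 0, 0, 0, 0.5], [-0.15, 0, 0, 0, 0, 0, 0.5], [-0.15, 0, 0, 0, 0, 0, 0.5], [-0.1, 0, 0, 0, 0, 0, 0.5]])

```text
t: 8.67
tcp_pos: [437.5, -145.4, -30.4]
eef_rot: [-0.177, 0.984, 0.0, -0.001]
contact_force: [-3.8, -1.7, 2.7]
grip_width: 42.2
finger_force: 1.8
```

play_rows(targets=[[-0.17, 0.07, 0, 0, 0, 0.33, 0.5], [-0.17, 0.07, 0, 0, 0, 0.33, 0.5], [-0.17, 0.07, 0, 0, 0, 0.33, 0.5], [-0.17, 0.07, 0, 0, 0, 0.33, 0.5], [-0.17, 0.07, 0, 0, 0, 0.33, 0.5]])

```text
t: 9.08
tcp_pos: [458.0, -127.9, -30.5]
eef_rot: [-0.091, 0.996, 0.001, -0.002]
contact_force: [-3.3, -1.4, 2.2]
grip_width: 42.9
finger_force: 1.7
```

```bash
cat >> h.py <<'E'
def look(g=None):
    g=g or arm.grab_frame('scene'); m=(np.indices((480,640))[0]>225)[:,:,None]
    return case_pose({**g,'pixels':g['pixels']*m})
def cframe(T,c,a):
    d=np.array(T[:2])-c; return d@[np.cos(a),np.sin(a)], d@[-np.sin(a),np.cos(a)]
E
python3 - <<'E'
from h import *
s=arm.get_state(); print(s['tcp_pos'],s['eef_rot'],s['contact_force']); r=look(); print(r, cframe(s['tcp_pos'],r[0],r[1]))
E
```

```text
[ 458.0347613  -127.90334955  -30.47778611] [-9.08006092e-02  9.95867526e-01  5.05595662e-04 -1.69237466e-03] [-3.28308998 -1.38607119  2.19280362]
(array([ 519.56591797, -115.23923492]), np.float32(0.18955858), (98.13544464111328, 148.80850219726562), array([ 334,  247,   47,   63, 2112], dtype=int32)) (np.float64(-62.815220342383874), np.float64(-0.8432353601560144))
```

play_rows(targets=[[-0.17, 0.07, 0, 0, 0, 0.33, 0.5], [-0.17, 0.07, 0, 0, 0, 0.33, 0.5], [-0.17, 0.07, 0, 0, 0, 0.33, 0.5], [-0.17, 0.07, 0, 0, 0, 0.33, 0.5], [-0.17, 0.07, 0, 0, 0, 0.33, 0.5]])

```text
t: 9.55
tcp_pos: [482.4, -114.3, -30.6]
eef_rot: [-0.005, 1.0, 0.001, -0.002]
contact_force: [-2.7, -0.4, 1.4]
grip_width: 42.7
finger_force: 1.5
```

play_rows(targets=[[-0.17, 0.07, 0, 0, 0, 0.33, 0.5], [-0.17, 0.07, 0, 0, 0, 0.33, 0.5], [-0.17, 0.07, 0, 0, 0, 0.33, 0.5], [-0.17, 0.07, 0, 0, 0, 0.33, 0.5], [0, 0, 0, 0, 0, 0, 0.5]])

```text
t: 9.97
tcp_pos: [504.9, -106.3, -30.7]
eef_rot: [0.063, 0.998, 0.0, -0.0]
contact_force: [-0.6, 1.4, -0.2]
grip_width: 43.0
finger_force: 0.4
```

```bash
python3 - <<'E'
from h import *
s=arm.get_state(); print(s['tcp_pos'],s['eef_rot'],s['contact_force']); r=look(); print(r, cframe(s['tcp_pos'],r[0],r[1]))
# refine the stop from clean top image: fit the bright bars
f=np.load('top.npy',allow_pickle=True).item(); g=np.load('scene.npy',allow_pickle=True).item()
from scipy.optimize import least_squares
from scipy.ndimage import map_coordinates
def prof(f,o,a,line,z,offs):
    gr=cv2.cvtColor(f['pixels'],cv2.COLOR_RGB2GRAY).astype(float); out=[]
    for s_ in line[1]:
        pts=[(d,s_) if line[0]=='rail' else (s_,d) for d in offs]
        w=rect(o[0],o[1],a,pts); uv=np.array([proj(f,(x,y,z)) for x,y in w]); out.append(map_coordinates(gr,[uv[:,1],uv[:,0]],order=1))
    return np.mean(out,0)
offs=np.arange(-10,16,2.)
for n,F in (('top',f),('scene',g)):
  for seg in (np.arange(-70,-20,3),np.arange(-205,-150,3)):
    print(n,'rail',np.round(prof(F,(652.2,87.1),-.13,('rail',seg),28,offs)).astype(int))
  for seg in (np.arange(-45,-15,3),np.arange(-100,-65,3)):
    print(n,'bar',np.round(prof(F,(652.2,87.1),-.13,('bar',seg),28,offs)).astype(int))
E
```

```text
[ 504.926852   -106.30615629  -30.66609257] [ 6.28629368e-02  9.98022122e-01  2.70623066e-04 -1.45943730e-04] [-0.59126696  1.44887362 -0.21154732]
(array([ 568.63842773, -112.31990051]), np.float32(-0.111285195), (149.4601287841797, 98.17233276367188), array([ 306,  239,   49,   65, 1605], dtype=int32)) (np.float64(-63.985326966693556), np.float64(-1.0989852686103667))
top rail [131 131 127 105  71  60  99 123 128 130 133 133 135]
top rail [132 129 109  76  61  96 122 128 131 136 136 137 139]
top bar [130 130 126 114  84  57  89 124 132 133 133 129 130]
top bar [130 130 128 121 101  68  71 115 133 136 136 134 132]
scene rail [172 140 107  92  96 121 162 190 199 202 205 204 199]
scene rail [144 112  93  94 118 156 184 193 194 198 201 198 191]
scene bar [191 191 191 190 190 189 189 189 170 124  89  82 101]
scene bar [189 189 190 190 189 188 187 189 181 141  98  82  90]
```

```bash
python3 - <<'E'
from h import *
f=np.load('top.npy',allow_pickle=True).item(); g=np.load('scene.npy',allow_pickle=True).item()
def red(F,p):
    u,v=np.round(proj(F,p)).astype(int)
    if not(0<=u<640 and 0<=v<480): return True
    r,gg,b=F['pixels'][v,u].astype(int); return r-gg>45 and gg<60
for y in range(-240,-401,-20):
    h=[(x,z) for x in range(380,701,20) for z in range(0,320,20) if red(f,(x,y,z)) and red(g,(x,y,z))]
    print(y,len(h),h[:6])
E
```

```text
-240 0 []
-260 0 []
-280 0 []
-300 9 [(420, 240), (480, 100), (480, 120), (500, 120), (520, 160), (540, 240)]
-320 22 [(420, 240), (420, 260), (440, 160), (500, 60), (500, 80), (520, 60)]
-340 14 [(540, 40), (560, 40), (560, 240), (560, 260), (580, 40), (580, 60)]
-360 13 [(380, 220), (440, 0), (560, 260), (580, 120), (580, 140), (580, 160)]
-380 14 [(380, 140), (440, 140), (560, 240), (580, 140), (580, 160), (580, 180)]
-400 11 [(380, 60), (440, 120), (560, 220), (560, 240), (580, 120), (580, 140)]
```

play_rows(targets=[[0.7, 0, 0, 0, 0, 0, 0.5], [0, 0, -1, 0, 0, 0, 0.5], [0, 0, -1, 0, 0, 0, 0.5], [0, 0, 0, 0, 0, 0, 0.5], [0, 0, 0, 0, 0, 0, 0.5]])

```text
t: 10.43
tcp_pos: [485.5, -105.2, 31.1]
eef_rot: [0.063, 0.998, -0.0, 0.003]
contact_force: [-0.4, -0.5, -0.1]
grip_width: 42.6
finger_force: 0.0
```

play_rows(targets=[[-0.7, -0.8, 0, 0, 0, 0, 0.5], [-0.7, -0.8, 0, 0, 0, 0, 0.5], [-0.7, -0.8, 0, 0, 0, 0, 0.5], [-0.7, -0.8, 0, 0, 0, 0, 0.5], [0, 0, 0, 0, 0, 1, 0.5]])

```text
t: 10.85
tcp_pos: [557.6, -219.1, 29.3]
eef_rot: [0.119, 0.993, -0.004, 0.003]
contact_force: [-0.1, -1.3, 0.4]
grip_width: 42.6
finger_force: 0.0
```

play_rows(targets=[[0, 0, 0, 0, 0, 1, 0.5], [0, 0, 0, 0, 0, 1, 0.5], [0, 0, 0, 0, 0, 1, 0.5], [0, 0, 0, 0, 0, 1, 0.5], [0, 0, 0, 0, 0, 1, 0.5]])

```text
t: 11.27
tcp_pos: [554.2, -210.3, 28.0]
eef_rot: [0.371, 0.929, -0.0, -0.001]
contact_force: [-0.3, 0.6, -0.1]
grip_width: 42.9
finger_force: 0.0
```

play_rows(targets=[[0, 0, 0, 0, 0, 1, 0.5], [0, 0, 0, 0, 0, 1, 0.5], [0, 0, 0, 0, 0, 1, 0.5], [0, 0, 0, 0, 0, 1, 0.5], [0, 0, 0, 0, 0, 1, 0.5]])

```text
t: 11.68
tcp_pos: [554.2, -210.3, 28.0]
eef_rot: [0.599, 0.801, -0.0, -0.001]
contact_force: [0.1, 0.4, -0.8]
grip_width: 42.7
finger_force: 0.0
```

play_rows(targets=[[0, 0, 0, 0, 0, 1, 0.5], [0, 0, 0, 0, 0, 1, 0.5], [0, 0, 0, 0, 0, 1, 0.5], [0, 0, 0, 0, 0, 1, 0.5], [0, 0, 0, 0, 0, 0.1, 0.5]])

```text
t: 12.1
tcp_pos: [554.1, -210.2, 27.8]
eef_rot: [0.755, 0.656, -0.001, -0.001]
contact_force: [-0.2, -0.0, 0.4]
grip_width: 42.7
finger_force: 0.0
```

```bash
python3 - <<'E'
from h import *
s=arm.get_state(); n=s['eef_rot']; a=np.arctan2(-2*n[0]*n[1],2*n[1]**2-1);print(s['t'],s['tcp_pos'],a,s['contact_force'],s['joints'][6]); r=look(); print(r, cframe(s['tcp_pos'],r[0],r[1]))
E
```

```text
12.1 [ 554.11512027 -210.15367136   27.76301446] -1.709819946479247 [-0.19769787 -0.03222344  0.40656895] 0.9216769021422103
(array([ 564.5479126 , -112.07028198]), np.float32(-0.13332346), (151.33665466308594, 102.11334228515625), array([ 306,  239,   71,   66, 2308], dtype=int32)) (np.float64(2.6979031399208493), np.float64(-98.59977545623333))
```

play_rows(targets=[[0, 0, 0.9, 0, 0, 0, 0.5], [0, 0, 0.9, 0, 0, 0, 0.5], [0, 0, 0.1, 0, 0, 0, 0.5], [0.2, 0, 0, 0, 0, 0, 0.5], [0.2, 0, 0, 0, 0, 0, 0.5]])

```text
t: 12.57
tcp_pos: [556.5, -199.4, -26.9]
eef_rot: [0.754, 0.657, -0.0, 0.001]
contact_force: [-1.6, -4.3, -0.9]
grip_width: 42.5
finger_force: 3.0
```

play_rows(targets=[[0.2, 0, 0, 0, 0, 0, 0.5], [0.2, 0, 0, 0, 0, 0, 0.5], [0.2, 0, 0, 0, 0, 0, 0.5], [0.2, 0, 0, 0, 0, 0, 0.5], [0.2, 0, 0, 0, 0, 0, 0.5]])

```text
t: 12.98
tcp_pos: [561.3, -169.9, -26.2]
eef_rot: [0.754, 0.657, -0.0, 0.002]
contact_force: [-0.1, -4.3, 3.4]
grip_width: 42.8
finger_force: 1.8
```

play_rows(targets=[[0.2, 0, 0, 0, 0, 0, 0.5], [0.2, 0, 0, 0, 0, 0, 0.5], [0.2, 0, 0, 0, 0, 0, 0.5], [0.2, 0, 0, 0, 0, 0, 0.5], [0.2, 0, 0, 0, 0, 0, 0.5]])

```text
t: 13.4
tcp_pos: [564.7, -138.9, -27.3]
eef_rot: [0.754, 0.657, -0.0, 0.0]
contact_force: [-0.8, -3.3, 2.9]
grip_width: 42.8
finger_force: 1.8
```

```bash
cat >> h.py <<'E'
C0=np.array([654.5,89.3]); A0=-.144
def rep():
    s=arm.get_state(); n=s['eef_rot']; a=np.arctan2(-2*n[0]*n[1],2*n[1]**2-1);print(s['t'],np.round(s['tcp_pos'],1),round(a,3),np.round(s['contact_force'],1)); r=look(); print('case',r[0],r[1],r[2],'tool in case',np.round(cframe(s['tcp_pos'],r[0],r[1]),1),'case in stop (goal -48,-75)',np.round(cframe(r[0],C0,A0),1),'tool in stop',np.round(cframe(s['tcp_pos'],C0,A0),1))
E
python3 -c "
from h import *
rep()"
```

```text
13.4 [ 564.7 -138.9  -27.3] -1.709 [-0.8 -3.3  2.9]
case [573.1050415  -51.35544586] -0.13907056 (151.820556640625, 103.0893325805664) tool in case [  3.8 -87.9] case in stop (goal -48,-75) [ -60.4 -150.9] tool in stop [ -56.1 -238.7]
```

play_rows(targets=[[0.2, 0, 0, 0, 0, 0, 0.5], [0.2, 0, 0, 0, 0, 0, 0.5], [0.2, 0, 0, 0, 0, 0, 0.5], [0.2, 0, 0, 0, 0, 0, 0.5], [0.2, 0, 0, 0, 0, 0, 0.5]])

```text
t: 13.87
tcp_pos: [568.6, -108.4, -27.7]
eef_rot: [0.754, 0.657, -0.0, -0.001]
contact_force: [-0.6, -1.7, -0.1]
grip_width: 42.9
finger_force: 1.1
```

play_rows(targets=[[0.2, 0, 0, 0, 0, 0, 0.5], [0.2, 0, 0, 0, 0, 0, 0.5], [0.2, 0, 0, 0, 0, 0, 0.5], [0.2, 0, 0, 0, 0, 0, 0.5], [0, 0, 0, 0, 0, 0, 0.5]])

```text
t: 14.28
tcp_pos: [572.3, -83.0, -27.8]
eef_rot: [0.753, 0.658, 0.001, -0.001]
contact_force: [0.0, -0.2, 0.4]
grip_width: 42.8
finger_force: 0.0
```

```bash
python3 -c "
from h import *
rep()"
```

```text
14.2833 [572.3 -83.  -27.8] -1.706 [ 0.  -0.2  0.4]
case [581.56890869   4.88894653] -0.14981188 (153.5275115966797, 102.24395751953125) tool in case [  4.  -88.3] case in stop (goal -48,-75) [-60.1 -94. ] tool in stop [ -56.6 -182.3]
```

play_rows(targets=[[-0.7, 0, 0, 0, 0, 0, 0.5], [0, 0, -1, 0, 0, 0, 0.5], [0, 0, -1, 0, 0, 0, 0.5], [0.9, -0.7, 0, 0, 0, 0, 0.5], [0.9, -0.7, 0, 0, 0, 0, 0.5]])

```text
t: 14.75
tcp_pos: [536.9, -49.4, 34.9]
eef_rot: [0.755, 0.655, 0.002, 0.003]
contact_force: [-0.1, 1.5, -1.5]
grip_width: 42.4
finger_force: 0.0
```

play_rows(targets=[[0.9, -0.7, 0, 0, 0, 0, 0.5], [0.9, -0.7, 0, 0, 0, 0, 0.5], [0, 0, 0, 0, 0, -0.9, 0.5], [0, 0, 0, 0, 0, -1, 0.5], [0, 0, 0, 0, 0, -1, 0.5]])

```text
t: 15.17
tcp_pos: [500.5, 13.6, 32.7]
eef_rot: [0.643, 0.766, 0.0, -0.001]
contact_force: [1.4, -0.2, 0.4]
grip_width: 42.8
finger_force: 0.0
```

play_rows(targets=[[0, 0, 0, 0, 0, -1, 0.5], [0, 0, 0, 0, 0, -1, 0.5], [0, 0, 0, 0, 0, -1, 0.5], [0, 0, 0, 0, 0, -1, 0.5], [0, 0, 0, 0, 0, -1, 0.5]])

```text
t: 15.58
tcp_pos: [500.8, 12.3, 32.8]
eef_rot: [0.424, 0.906, 0.0, -0.0]
contact_force: [0.1, 0.4, -0.1]
grip_width: 42.8
finger_force: 0.0
```

play_rows(targets=[[0, 0, 0, 0, 0, -1, 0.5], [0, 0, 0, 0, 0, -1, 0.5], [0, 0, 0, 0, 0, -1, 0.5], [0, 0, 0, 0, 0, -1, 0.5], [0, 0, 0, 0, 0, -1, 0.5]])

```text
t: 16.0
tcp_pos: [500.8, 12.2, 32.8]
eef_rot: [0.176, 0.984, 0.0, -0.0]
contact_force: [-0.4, -0.3, 0.1]
grip_width: 43.1
finger_force: 0.0
```

play_rows(targets=[[0, 0, 0, 0, 0, -1, 0.5], [0, 0, 0, 0, 0, -1, 0.5], [0, 0, 0, 0, 0, 0, 0.5], [0, 0, 0, 0, 0, 0, 0.5], [0, 0, 0, 0, 0, 0, 0.5]])

```text
t: 16.42
tcp_pos: [500.8, 12.0, 32.7]
eef_rot: [0.075, 0.997, 0.0, -0.0]
contact_force: [0.4, -1.0, 0.1]
grip_width: 42.4
finger_force: 0.0
```

```bash
python3 -c "
from h import *
rep()"
```

```text
16.4167 [500.8  12.   32.7] -0.151 [ 0.4 -1.   0.1]
case [584.36730957   4.86455536] -0.12644175 (150.90029907226562, 98.98623657226562) tool in case [-83.8  -3.5] case in stop (goal -48,-75) [-57.3 -93.6] tool in stop [-141.   -98.6]
```

play_rows(targets=[[0, 0.15, 1, 0, 0, 0, 0.5], [0, 0, 1, 0, 0, 0, 0.5], [0, 0, 0, 0, 0, 0, 0.5], [-0.3, 0, 0, 0, 0, 0, 0.5], [-0.3, 0, 0, 0, 0, 0, 0.5]])

```text
t: 16.88
tcp_pos: [520.4, 13.2, -26.5]
eef_rot: [0.075, 0.997, -0.0, 0.0]
contact_force: [0.6, -0.4, -0.1]
grip_width: 42.4
finger_force: 0.0
```

play_rows(targets=[[-0.1, 0, 0, 0, 0, 0, 0.5], [-0.1, 0, 0, 0, 0, 0, 0.5], [-0.1, 0, 0, 0, 0, 0, 0.5], [-0.07, 0, 0, 0, 0, 0, 0.5], [0, 0, 0, 0, 0, 0, 0.5]])

```text
t: 17.3
tcp_pos: [530.5, 12.1, -26.9]
eef_rot: [0.074, 0.997, 0.0, 0.0]
contact_force: [-2.0, 0.5, 2.0]
grip_width: 42.2
finger_force: 1.2
```

```bash
python3 -c "
from h import *
rep()"
```

```text
17.3 [530.5  12.1 -26.9] -0.148 [-2.   0.5  2. ]
case [591.31439209   2.70718384] -0.14021473 (153.1105194091797, 96.50179290771484) tool in case [-61.6   0.8] case in stop (goal -48,-75) [-50.1 -94.8] tool in stop [-111.7  -94.2]
```

play_rows(targets=[[-0.05, 0, 0, 0, 0, 0, 0.5], [0, 0, 0, 0, 0, 0, 0.5], [-0.03, 0, 0, 0, 0, 0, 0.5], [0, 0, 0, 0, 0, 0, 0.5], [0, 0, 0, 0, 0, 0, 0.5]])

```text
t: 17.77
tcp_pos: [532.6, 11.8, -27.4]
eef_rot: [0.074, 0.997, 0.0, -0.0]
contact_force: [-3.5, 0.3, 1.7]
grip_width: 42.7
finger_force: 1.6
```

play_rows(targets=[[-0.03, 0, 0, 0, 0, 0, 0.5], [0, 0, 0, 0, 0, 0, 0.5], [-0.03, 0, 0, 0, 0, 0, 0.5], [0, 0, 0, 0, 0, 0, 0.5], [0, 0, 0, 0, 0, 0, 0.5]])

```text
t: 18.18
tcp_pos: [533.1, 11.6, -27.6]
eef_rot: [0.074, 0.997, 0.0, -0.001]
contact_force: [-5.7, 0.7, 3.7]
grip_width: 42.9
finger_force: 2.7
```

play_rows(targets=[[-0.04, 0, 0, 0, 0, 0, 0.5], [0, 0, 0, 0, 0, 0, 0.5], [-0.04, 0, 0, 0, 0, 0, 0.5], [0, 0, 0, 0, 0, 0, 0.5], [0, 0, 0, 0, 0, 0, 0.5]])

```text
t: 18.6
tcp_pos: [533.0, 11.5, -27.8]
eef_rot: [0.074, 0.997, 0.0, -0.004]
contact_force: [-8.6, 1.3, 6.3]
grip_width: 43.1
finger_force: 4.3
```

```bash
python3 -c "
from h import *
rep()"
```

```text
18.6 [533.   11.5 -27.8] -0.148 [-8.6  1.3  6.3]
case [594.0670166    2.43553925] -0.14481477 (152.98765563964844, 96.79663848876953) tool in case [-61.7   0.2] case in stop (goal -48,-75) [-47.3 -94.6] tool in stop [-109.1  -94.4]
```

play_rows(targets=[[0.4, 0, 0, 0, 0, 0, 0.5], [0.4, 0, 0, 0, 0, 0, 0.5], [0, 0, -1, 0, 0, 0, 0.5], [0, 0, -1, 0, 0, 0, 0.5], [-0.75, -0.9, 0, 0, 0, 0, 0.5]])

```text
t: 19.07
tcp_pos: [533.5, -7.2, 36.3]
eef_rot: [0.068, 0.998, 0.003, 0.003]
contact_force: [1.2, 1.2, -1.1]
grip_width: 42.6
finger_force: 0.0
```

play_rows(targets=[[-0.75, -0.9, 0, 0, 0, 0, 0.5], [-0.75, -0.9, 0, 0, 0, 0, 0.5], [-0.75, -0.9, 0, 0, 0, 0, 0.5], [0, 0, 0, 0, 0, 1, 0.5], [0, 0, 0, 0, 0, 1, 0.5]])

```text
t: 19.48
tcp_pos: [589.4, -110.6, 33.5]
eef_rot: [0.183, 0.983, -0.002, 0.004]
contact_force: [0.2, 1.0, -0.0]
grip_width: 43.0
finger_force: 0.0
```

play_rows(targets=[[0, 0, 0, 0, 0, 1, 0.5], [0, 0, 0, 0, 0, 1, 0.5], [0, 0, 0, 0, 0, 1, 0.5], [0, 0, 0, 0, 0, 1, 0.5], [0, 0, 0, 0, 0, 1, 0.5]])

```text
t: 19.9
tcp_pos: [588.5, -106.5, 33.0]
eef_rot: [0.429, 0.903, -0.0, 0.003]
contact_force: [0.5, 0.4, 0.2]
grip_width: 42.7
finger_force: 0.0
```

play_rows(targets=[[0, 0, 0, 0, 0, 1, 0.5], [0, 0, 0, 0, 0, 1, 0.5], [0, 0, 0, 0, 0, 1, 0.5], [0, 0, 0, 0, 0, 1, 0.5], [0, 0, 0, 0, 0, 1, 0.5]])

```text
t: 20.32
tcp_pos: [588.4, -106.4, 33.0]
eef_rot: [0.648, 0.762, 0.0, 0.003]
contact_force: [0.1, -0.0, 0.1]
grip_width: 42.4
finger_force: 0.0
```

play_rows(targets=[[0, 0, 0, 0, 0, 1, 0.5], [0, 0, 0, 0, 0, 1, 0.5], [0, 0, 0, 0, 0, 1, 0.5], [0, 0, 0, 0, 0, 0, 0.5], [0, 0, 0, 0, 0, 0, 0.5]])

```text
t: 20.73
tcp_pos: [587.5, -106.0, 32.7]
eef_rot: [0.756, 0.654, 0.0, 0.001]
contact_force: [-0.2, 0.4, 0.6]
grip_width: 42.8
finger_force: 0.0
```

```bash
python3 -c "
from h import *
rep()"
```

```text
20.7333 [ 587.5 -106.    32.7] -1.715 [-0.2  0.4  0.6]
case [593.08306885   2.50254822] -0.13867982 (152.42926025390625, 99.38880920410156) tool in case [   9.5 -108.2] case in stop (goal -48,-75) [-48.3 -94.7] tool in stop [ -38.3 -202.9]
```

play_rows(targets=[[0, -0.3, 1, 0, 0, 0, 0.5], [0, 0, 1, 0, 0, 0, 0.5], [0, 0, 0, 0, 0, 0, 0.5], [0.3, 0, 0, 0, 0, 0, 0.5], [0.3, 0, 0, 0, 0, 0, 0.5]])

```text
t: 21.2
tcp_pos: [581.3, -87.2, -26.0]
eef_rot: [0.758, 0.652, 0.001, 0.001]
contact_force: [0.6, 0.4, 1.5]
grip_width: 42.9
finger_force: 0.0
```

play_rows(targets=[[0.1, 0, 0, 0, 0, 0, 0.5], [0.1, 0, 0, 0, 0, 0, 0.5], [0.1, 0, 0, 0, 0, 0, 0.5], [0.1, 0, 0, 0, 0, 0, 0.5], [0.1, 0, 0, 0, 0, 0, 0.5]])

```text
t: 21.62
tcp_pos: [582.8, -73.3, -26.1]
eef_rot: [0.758, 0.652, -0.0, 0.002]
contact_force: [-0.3, -3.8, 2.6]
grip_width: 42.6
finger_force: 1.8
```

```bash
python3 -c "
from h import *
rep()"
```

```text
21.6167 [582.8 -73.3 -26.1] -1.72 [-0.3 -3.8  2.6]
case [593.46289062  14.06420898] -0.138111 (152.0049591064453, 101.09071350097656) tool in case [  1.5 -88. ] case in stop (goal -48,-75) [-49.6 -83.2] tool in stop [ -47.6 -171.2]
```

Roughly 8 mm to go, so I'll continue in small steps.

play_rows(targets=[[0.07, 0, 0, 0, 0, 0, 0.5], [0.07, 0, 0, 0, 0, 0, 0.5], [0.05, 0, 0, 0, 0, 0, 0.5], [0, 0, 0, 0, 0, 0, 0.5], [0, 0, 0, 0, 0, 0, 0.5]])

```text
t: 22.08
tcp_pos: [583.1, -65.5, -27.5]
eef_rot: [0.758, 0.653, 0.0, -0.0]
contact_force: [0.4, -3.7, 1.8]
grip_width: 42.3
finger_force: 1.3
```

play_rows(targets=[[0.04, 0, 0, 0, 0, 0, 0.5], [0, 0, 0, 0, 0, 0, 0.5], [0.04, 0, 0, 0, 0, 0, 0.5], [0, 0, 0, 0, 0, 0, 0.5], [0, 0, 0, 0, 0, 0, 0.5]])

```text
t: 22.5
tcp_pos: [583.1, -64.5, -27.5]
eef_rot: [0.758, 0.653, -0.001, 0.001]
contact_force: [0.1, -5.0, 0.1]
grip_width: 42.8
finger_force: 2.5
```

play_rows(targets=[[0.04, 0, 0, 0, 0, 0, 0.5], [0, 0, 0, 0, 0, 0, 0.5], [0.04, 0, 0, 0, 0, 0, 0.5], [0, 0, 0, 0, 0, 0, 0.5], [0, 0, 0, 0, 0, 0, 0.5]])

```text
t: 22.92
tcp_pos: [583.8, -64.6, -27.3]
eef_rot: [0.758, 0.652, -0.002, 0.002]
contact_force: [0.3, -7.5, -1.7]
grip_width: 42.8
finger_force: 4.0
```

```bash
python3 -c "
from h import *
rep()"
```

```text
22.9167 [583.8 -64.6 -27.3] -1.721 [ 0.3 -7.5 -1.7]
case [594.05981445  23.07871246] -0.13813911 (151.6320343017578, 102.2763900756836) tool in case [  1.9 -88.2] case in stop (goal -48,-75) [-50.3 -74.2] tool in stop [ -47.9 -162.4]
```

The case is stalled against the bar at 7.5 N. I'll turn first, clear of the pipe, then give one last nudge against the rail.

play_rows(targets=[[-0.3, 0, 0, 0, 0, 0, 0.5], [-0.4, 0, 0, 0, 0, 0, 0.5], [0, 0, -1, 0, 0, 0, 0.5], [0, 0, -1, 0, 0, 0, 0.5], [0, 0, 0, 0, 0, -1, 0.5]])

```text
t: 23.38
tcp_pos: [583.2, -82.8, 36.9]
eef_rot: [0.722, 0.692, 0.002, 0.002]
contact_force: [0.5, -1.1, 1.6]
grip_width: 42.8
finger_force: 0.0
```

play_rows(targets=[[0, 0, 0, 0, 0, -1, 0.5], [0, 0, 0, 0, 0, -1, 0.5], [0, 0, 0, 0, 0, -1, 0.5], [0, 0, 0, 0, 0, -1, 0.5], [0, 0, 0, 0, 0, -1, 0.5]])

```text
t: 23.8
tcp_pos: [579.8, -80.4, 32.2]
eef_rot: [0.516, 0.856, 0.001, -0.002]
contact_force: [0.0, -0.1, 0.7]
grip_width: 42.4
finger_force: 0.0
```

play_rows(targets=[[0, 0, 0, 0, 0, -1, 0.5], [0, 0, 0, 0, 0, -1, 0.5], [0, 0, 0, 0, 0, -1, 0.5], [0, 0, 0, 0, 0, -1, 0.5], [0, 0, 0, 0, 0, -1, 0.5]])

```text
t: 24.22
tcp_pos: [579.7, -80.5, 32.3]
eef_rot: [0.277, 0.961, 0.001, -0.001]
contact_force: [0.5, 0.3, -0.4]
grip_width: 42.9
finger_force: 0.0
```

play_rows(targets=[[0, 0, 0, 0, 0, -1, 0.5], [0, 0, 0, 0, 0, -1, 0.5], [0, 0, 0, 0, 0, -1, 0.5], [0, 0, 0, 0, 0, -1, 0.5], [0.7, 0.9, 0, 0, 0, 0, 0.5]])

```text
t: 24.63
tcp_pos: [566.4, -59.8, 33.6]
eef_rot: [0.077, 0.997, -0.002, 0.003]
contact_force: [2.1, -1.1, 0.4]
grip_width: 42.6
finger_force: 0.0
```

play_rows(targets=[[0.7, 0.9, 0, 0, 0, 0, 0.5], [0.7, 0.9, 0, 0, 0, 0, 0.5], [0.7, 0.8, 0, 0, 0, 0, 0.5], [0, 0, 0, 0, 0, 0, 0.5], [0, 0, 0, 0, 0, 0, 0.5]])

```text
t: 25.05
tcp_pos: [511.1, 37.6, 32.3]
eef_rot: [0.072, 0.997, 0.001, -0.002]
contact_force: [-0.1, -1.2, -0.4]
grip_width: 42.5
finger_force: 0.0
```

```bash
python3 -c "
from h import *
rep()"
```

```text
25.05 [511.1  37.6  32.3] -0.143 [-0.1 -1.2 -0.4]
case [596.3460083   22.43928528] -0.14330883 (152.45582580566406, 96.99512481689453) tool in case [-86.5   2.9] case in stop (goal -48,-75) [-48.  -74.5] tool in stop [-134.5  -71.7]
```

play_rows(targets=[[0, -0.1, 1, 0, 0, 0, 0.5], [0, 0, 1, 0, 0, 0, 0.5], [0, 0, 0, 0, 0, 0, 0.5], [-0.3, 0, 0, 0, 0, 0, 0.5], [-0.3, 0, 0, 0, 0, 0, 0.5]])

```text
t: 25.52
tcp_pos: [531.8, 27.5, -26.4]
eef_rot: [0.075, 0.997, -0.0, 0.001]
contact_force: [0.3, 1.2, 1.1]
grip_width: 42.7
finger_force: 0.0
```

play_rows(targets=[[-0.08, 0, 0, 0, 0, 0, 0.5], [-0.06, 0, 0, 0, 0, 0, 0.5], [-0.05, 0, 0, 0, 0, 0, 0.5], [0, 0, 0, 0, 0, 0, 0.5], [0, 0, 0, 0, 0, 0, 0.5]])

```text
t: 25.93
tcp_pos: [535.8, 28.0, -26.9]
eef_rot: [0.074, 0.997, 0.0, 0.0]
contact_force: [-2.3, 0.7, 0.4]
grip_width: 42.3
finger_force: 1.0
```

play_rows(targets=[[-0.04, 0, 0, 0, 0, 0, 0.5], [0, 0, 0, 0, 0, 0, 0.5], [-0.04, 0, 0, 0, 0, 0, 0.5], [0, 0, 0, 0, 0, 0, 0.5], [0, 0, 0, 0, 0, 0, 0.5]])

```text
t: 26.35
tcp_pos: [535.6, 28.3, -27.6]
eef_rot: [0.074, 0.997, 0.001, -0.003]
contact_force: [-6.5, 0.0, 3.5]
grip_width: 42.8
finger_force: 3.2
```

The case stalled straight away, so it's flush on the rail. I'll retreat clear and verify from above.

play_rows(targets=[[0.3, 0, 0, 0, 0, 0, 0.5], [0.5, 0, 0, 0, 0, 0, 0.5], [0, 0, -1, 0, 0, 0, 0.5], [0, 0, -1, 0, 0, 0, 0.5], [0, 0, -1, 0, 0, 0, 0.5]])

```text
t: 26.77
tcp_pos: [515.5, 31.2, 63.6]
eef_rot: [0.074, 0.997, -0.0, 0.001]
contact_force: [1.4, 1.4, -0.1]
grip_width: 42.8
finger_force: 0.0
```

play_rows(targets=[[0, -1, -0.5, 0, 0, 0, 0.5], [0, -1, -0.5, 0, 0, 0, 0.5], [0, -1, 0, 0, 0, 0, 0.5], [0, -1, 0, 0, 0, 0, 0.5], [0, -1, 0, 0, 0, 0, 0.5]])

```text
t: 27.18
tcp_pos: [494.1, -118.8, 93.5]
eef_rot: [0.074, 0.997, -0.001, 0.003]
contact_force: [0.0, -0.3, -0.5]
grip_width: 42.9
finger_force: 0.0
```

play_rows(targets=[[0, -1, 0, 0, 0, 0, 0.5], [0, -1, 0, 0, 0, 0, 0.5], [0, 0, 0, 0, 0, 0, 0.5], [0, 0, 0, 0, 0, 0, 0.5], [0, 0, 0, 0, 0, 0, 0.5]])

```text
t: 27.6
tcp_pos: [484.5, -176.2, 92.7]
eef_rot: [0.074, 0.997, 0.0, 0.001]
contact_force: [-0.3, -0.0, 0.5]
grip_width: 42.9
finger_force: 0.0
```

```bash
python3 - <<'E'
from h import *
rep(); f=arm.grab_frame('top'); r=case_pose(f); print(r,cframe(r[0],C0,A0))
g=arm.grab_frame('scene')
a=cv2.resize(f['pixels'][200:320,230:350,::-1],(400,400),interpolation=cv2.INTER_CUBIC)
b=cv2.resize(g['pixels'][250:390,230:370,::-1],(400,400),interpolation=cv2.INTER_CUBIC)
cv2.imwrite('pics/t6.png',np.hstack([a,b]))
E
```

```text
27.6 [ 484.5 -176.2   92.7] -0.148 [-0.3 -0.   0.5]
case [595.2052002   22.69210434] -0.15044202 (152.0210418701172, 101.35257720947266) tool in case [ -79.6 -213.2] case in stop (goal -48,-75) [-49.1 -74.4] tool in stop [-130.1 -287.1]
(array([597.99462891,  20.57261658]), np.float32(-0.14427425), (149.88809204101562, 97.32136535644531), array([ 256,  233,   71,   49, 2671], dtype=int32)) (np.float64(-46.05795953891614), np.float64(-76.1247302635984))
```

View pics/t6.png

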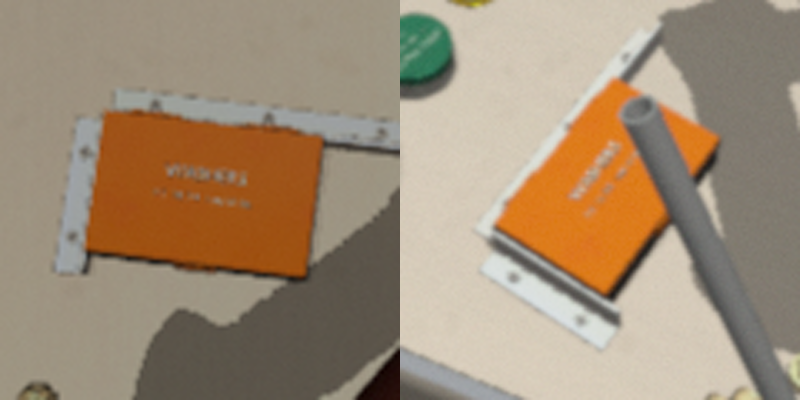

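The view shows the lid edge tight along both the rail (about (105,112) to (323,138) in the left panel) and the bar (about (105,112) to (88,252)). There's no visible gap, the bystanders in view haven't been touched, and the robot is clear.

```bash
python3 -c "
from station import arm
print(arm.sign_off())"
```

```text
the job is handed in; nothing more can be done
None
```

The parts case is parked in the corner stop, with its hinged side against the long rail and its end against the short bar; it was pushed in gently (under 10 N at each check), the final view showed no gap, and the job is handed in at about 28 s.

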